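# Wedge a casting ring into the V-block fixture

## Robot

A 6-joint arm with a two-finger parallel gripper is mounted at the origin on a cart in front of the work surface, level with it; the furniture and walls round the work are solid. World frame = base frame: x ahead of the robot, y to its left, z up, the work surface at z = 0. Lengths are in mm, angles in rad, forces in N, time in s.
With the tool pointing down it reaches from about 400 to 925 mm from the base axis. Payload 12.5 kg.
Tool frame: the origin (TCP) lies on the mounting face of the last link; the fingertips stand 190 mm ahead of it and the grasp point (between the pads) lies 171 mm ahead of it; z points along the fingers, y is the line along which they close (so a half turn about z gives the same grasp; the last joint's range is limited). The gripper opens to 95 mm and grips with 3 to 60 N. Pads are 20 mm wide; open, the fingers measure 119 mm over their backs; the gripper's body (75 mm by 180 mm) begins 59 mm behind the grasp point.
Start: joints at [1.101, 0.491, 1.559, -0, 1.092, -0.106], TCP at [222.369, 584.103, 404.761] pointing down, gripper open.
Joint ranges: [-3.1, 3.1], [-0.84, 2.19], [0.05, 2.79], [-1.13, 4.28], [0.06, 2.93], [-2.69, 2.69]. Speed limits (rad/s): [2.22, 2.22, 2.79, 3.14, 3.14, 3.14].

## Interface

Orientations are given as [roll, pitch, yaw] about the fixed x, y, z axes, in that order (R = Rz(yaw) Ry(pitch) Rx(roll)).
In Python, from cell import env gives the robot as it stands.
- The arm moves only by the tool carry_out, never from a script. Its argument "series" is a list of rows, each a list of 5 numbers: the shift along the tool's x, y, z in m, then the turn about the tool's z in degrees, then the opening, from 0 (shut) to 1 (fully open). A call has 1 to 20 rows; each row is the pose to reach, as a shift and turn from the pose commanded when the call began, along the tool's axes at that moment; what a row does not reach only later rows make up. A row lasts 1/8 s, in which the tool goes at most 62.5 mm and 10.7 degrees, less where a joint would pass 70% of its speed; a pose out of reach is approached as far as the arm can. A call with a gripper value outside its range is refused whole. The fingers move at their own pace and stop on an object; the grip force is fixed at half the most. Time passes only in rows, so rows that repeat a pose let the fingers close. It gives the time, the measured TCP pose, the force, the opening and the grip force at its end, in the units of the state.
- env.state(): the state, without advancing time (a new reading comes with each control period).
- env.read_camera(name): name is "scene" or "top" or "wrist"; returns (picture, depth): 420x560x3 uint8, red, green, blue; 420x560 float32, mm along the optical axis (not along the pixel's ray), 0 where there is no reading.
- env.get_calibration(name): a dict with "intrinsics" (3x3 intrinsics, pixels), "D" ([k1, k2, p1, p2, k3] as OpenCV has them; the pictures are not rectified), "cam_to_world" (4x4, takes a point from camera to world coordinates); the wrist camera has in their place "T_tool_cam" (4x4, takes a point from camera to tool coordinates, whose origin is the TCP and whose axes are the flange's). Camera axes: x right, y up, looking along -z (the intrinsics and any distortion apply to the point x, -y, -z); pixel columns grow to the right and rows downward; lengths in mm; the calibration is good to about 2 mm. A picture is of the moment at which its call begins: read the wrist's pose just before it. get_calibration takes no time and is no camera call.
- env.job_done(): hands the job in; it is judged then, once.
The state is a dict: "t": time; "joints": joint angles; "qvel": joint speeds; "tau": joint torques, N m; "eef_pos": TCP position; "tcp_rot": TCP orientation; "ft_force": force on the tool from outside, world axes, zero at the start; "moment": the same for the moment, N m; "opening": opening from 0.0 (shut) to 1.0 (fully open); "grip_force": force on a finger pad.
Only numpy, scipy, OpenCV 4.12 (cv2) and the standard library are available. Lean on these libraries where they do the work, as an engineer would, in place of code of your own. Each camera call takes 0.05 s, during which the arm holds its last target. There are 200 camera calls.

## Task

Clamp a casting ring for devesting: stand the smaller of the two steel casting rings in the V of the green clamping fixture, fill the gap in front of it with one or both packing plates from the wooden rack, as many as are needed for the wedge to bite, and then press the wedge down between the plates and the bevelled end block, bevel against bevel, until the ring is clamped tight, before the wedge's foot comes down on the fixture's floor. A plate that is not needed stays in the rack, and the other things on the counter stay where they are. Finish holding: keep the wedge gripped and pressed down; do not let go of it.

Things in the scene. Friction and masses are not known exactly. Their poses are not given: they have to be found in the camera images.
- fixture: clamping fixture screwed to the counter: green base plate 200 (x) x 76 (y) x 12 mm; origin under the middle of the plate, so its top, the fixture's floor, is 12 mm above the origin. Its +x axis points from the bevelled end block to the V block; all that is clamped stands in one row along this axis, at y = 0
- v_seat (a point): point on the fixture's floor (30 mm along +x from the fixture's origin, axes as the fixture) over which the axis of the small ring stands when it touches both cheeks of the V. The ring then reaches 24 mm towards -x from here
- v_block: steel V block fixed on the fixture at its +x end, opening towards -x: two upright cheeks at 45 degrees, 30 mm long, 14 mm thick, 32 mm high above the fixture's floor, which begin 12 mm beyond v_seat towards +x. Its origin is the fixture's origin raised to the floor
- end_block: steel end block bolted in the base's slots where the last user left it, 36 to 51 mm from v_seat towards -x. Origin: foot line of its bevel, on the fixture's floor, at y = 0; axes as the fixture. The bevel (44 mm wide in y, 32 mm high) faces +x and leans back to -x by 1 mm for every 2.2 mm of height; the block lies behind it, 50 mm long, 56 mm wide
- rack: wooden rack fixed on the counter, 116 (x) x 75 (y) x 20 mm, origin under its middle; three slots across it, 14 mm deep (slot bottom 6 mm above the counter), hold, from -x to +x, the wedge, plate_1 and plate_2
- plate_1: aluminium packing plate, 8 mm thick (x), 60 mm wide (y), 48 mm high, upright, with a lifting tab standing up from its top edge at its -y end; origin in the middle of its foot; 65 g. It can stand in the fixture either way round
- plate_1_tab (a point): point on plate_1's tab, 61 mm above the plate's foot, 22 mm from its middle towards -y; axes as the plate. The tab is 8 mm thick (x, the way to pinch it), 14 mm wide (y), and its top is 13 mm above this point (74 mm above the foot)
- plate_2: the same packing plate with its tab at its +y end, so that the tabs of the two plates stand side by side and not one behind the other
- plate_2_tab (a point): point on plate_2's tab, 61 mm above the plate's foot, 22 mm from its middle towards +y; axes and sizes as for plate_1
- wedge: steel wedge, 180 g, 44 mm wide (y); origin in the middle of its flat foot, 12 mm thick (x -6 to +6). Upright face at +x; the -x face is bevelled like the end block, thickening upwards to 32 mm height. It goes in with its +x along the fixture's +x. With a gap g from plates to the foot of the end block it bites 2.2 x (12 mm - g) above the floor; g over 12 mm: it drops loose
- wedge_tang (a point): point on the wedge's tang, 60 mm above the foot, in the middle; axes as the wedge. The tang is 12 mm thick (x, the way to pinch it), 20 mm wide (y), and reaches from 36 to 76 mm above the foot. The wedge clamps only if its upright face lies against the plates while it is pressed down; 10 to 20 N of downward push is plenty
- small_ring: the smaller steel casting ring, filled with investment: upright cylinder 48 mm in diameter, 50 mm high, 0.3 kg
- small_ring_mid (a point): centre of the small ring, half-way up (25 mm)
- large_ring_mid (a point): centre of the large casting ring (60 mm in diameter, 55 mm high), half-way up; a bystander
- plaster_model: plaster dental model, 58x62x32 mm; a bystander, origin under its middle
- felt_wheel: felt polishing wheel lying flat, 64 mm in diameter, 14 mm thick; a bystander, origin under its middle
- flask_press: tall green flask press, part of the room, standing behind the fixture: base 151 (x) x 303 (y) mm and 42 mm high, origin under its middle; two columns and a cross head up to 0.47 m, T-bar at 0.65 m. Keep the arm in front of it (towards the robot)
- model_vice: green swivel vice, part of the room, between the rings and the fixture: 178 (x) x 230 (y) mm over its foot and 132 mm high in all, origin under its middle; carry things over it
There are look-alikes about, which are no part of the job. What is shaped like the wedge but blue is not meant.

How it is judged (in metres and radians):
On the way, in this order (a step that is already met when the one before it is completed fails the run):
1. the small ring stands upright on the fixture's floor in the V, let go (horizontal distance between small_ring_mid and v_seat below 0.01 m and angle between small_ring's own z axis and vertical below 0.09 rad and z of small_ring_mid in the frame of fixture between 0.034 and 0.041 m and contact force between the arm and small_ring below 0.1 N), for 0.2 s.
2. the wedge bites between end block and plates and clamps the ring against the V (contact force between wedge and end_block above 3 N and contact force between small_ring and v_block above 3 N and (contact force between wedge and plate_1 above 3 N or contact force between wedge and plate_2 above 3 N) and contact force between wedge and fixture below 0.5 N and z of wedge_tang in the frame of end_block between 0.06 and 0.083 m and y of wedge_tang in the frame of end_block between -0.012 and 0.012 m and angle between wedge_tang's own z axis and vertical below 0.09 rad and x of v_seat in the frame of wedge_tang above 0.01 m), for 0.2 s.
At the end, for the whole second after the job is handed in: Ring upright on the floor, within 3 mm of v_seat; 1 or 2 plates upright in the gap, the other in the rack; wedge upright (5 deg), foot off the floor and at most 23 mm above it; over 3 N at end block, plate and V; fingers grip the wedge (over 5 N), arm touches neither ring nor plates (all of step 2 and horizontal distance between small_ring_mid and v_seat below 0.003 m and horizontal distance between small_ring_mid and v_seat below 0.01 m and angle between small_ring's own z axis and vertical below 0.09 rad and z of small_ring_mid in the frame of fixture between 0.034 and 0.041 m and ((x of plate_1_tab in the frame of fixture between -0.03 and 0.008 m and angle between plate_1_tab's own z axis and vertical below 0.09 rad and angle between the x axis of plate_1_tab and the x axis of fixture, either way round below 0.15 rad and z of plate_1_tab in the frame of fixture between 0.069 and 0.077 m and (y of plate_1_tab in the frame of fixture between 0.008 and 0.036 m or y of plate_1_tab in the frame of fixture between -0.036 and -0.008 m)) or (x of plate_2_tab in the frame of fixture between -0.03 and 0.008 m and angle between plate_2_tab's own z axis and vertical below 0.09 rad and angle between the x axis of plate_2_tab and the x axis of fixture, either way round below 0.15 rad and z of plate_2_tab in the frame of fixture between 0.069 and 0.077 m and (y of plate_2_tab in the frame of fixture between 0.008 and 0.036 m or y of plate_2_tab in the frame of fixture between -0.036 and -0.008 m))) and ((x of plate_1_tab in the frame of fixture between -0.03 and 0.008 m and angle between plate_1_tab's own z axis and vertical below 0.09 rad and angle between the x axis of plate_1_tab and the x axis of fixture, either way round below 0.15 rad and z of plate_1_tab in the frame of fixture between 0.069 and 0.077 m and (y of plate_1_tab in the frame of fixture between 0.008 and 0.036 m or y of plate_1_tab in the frame of fixture between -0.036 and -0.008 m)) or (x of plate_1_tab in the frame of rack between -0.058 and 0.058 m and y of plate_1_tab in the frame of rack between -0.032 and 0.032 m and z of plate_1_tab in the frame of rack between 0.062 and 0.072 m and angle between plate_1_tab's own z axis and vertical below 0.25 rad)) and ((x of plate_2_tab in the frame of fixture between -0.03 and 0.008 m and angle between plate_2_tab's own z axis and vertical below 0.09 rad and angle between the x axis of plate_2_tab and the x axis of fixture, either way round below 0.15 rad and z of plate_2_tab in the frame of fixture between 0.069 and 0.077 m and (y of plate_2_tab in the frame of fixture between 0.008 and 0.036 m or y of plate_2_tab in the frame of fixture between -0.036 and -0.008 m)) or (x of plate_2_tab in the frame of rack between -0.058 and 0.058 m and y of plate_2_tab in the frame of rack between -0.032 and 0.032 m and z of plate_2_tab in the frame of rack between 0.062 and 0.072 m and angle between plate_2_tab's own z axis and vertical below 0.25 rad)) and contact force between the fingers and wedge above 5 N and contact force between the arm and small_ring below 0.2 N and contact force between the arm and plate_1 below 0.2 N and contact force between the arm and plate_2 below 0.2 N and linear speed of each of wedge, small_ring below 0.01 m/s); the arm keeps its last pose, push and grip.
It fails at once if a bystander is pushed more than 20 mm (distance of any of large_ring_mid, plaster_model, felt_wheel from where it was at the start of the episode above 0.02 m).
It fails at once if the small ring is tipped over (angle between small_ring's own z axis and vertical above 0.7 rad).
It also fails if it takes over 72 s, if anything falls off the work surface, if the arm or the gripper's body presses on something with over 40 N, if the wrist force passes 120 N, or if a joint passes its speed limit or range.

## Working session

There is one attempt and no reset: what is moved stays moved. The work goes in short steps, Python scripts to look and compute and a tool call to move; the robot and the scene stay as the last step left them, time stands still between calls to the robot, and variables do not carry over. Pictures are saved under pics/ and viewed, at most 10 in all, crops included, and the job is handed in when it is done.

Besides the shell and the picture viewer there is one more tool, called after "Request:" in YAML: its name, and indented under it one key for each argument. carry_out: Moves the arm, as the interface text tells. Its arguments: {"type":"object","properties":{"series":{"type":"array","items":{"type":"array","items":{"type":"number"}}}},"required":["series"]}

```bash
ls; mkdir -p pics; cat > h.py <<'E'
import numpy as np, cv2
from scipy.spatial.transform import Rotation as R
from cell import env
def T_tool():
    s=env.state(); T=np.eye(4); T[:3,:3]=R.from_euler('xyz',s['tcp_rot']).as_matrix(); T[:3,3]=s['eef_pos']; return T
def grab(name):
    Tt=T_tool(); c=env.get_calibration(name); im,d=env.read_camera(name)
    T=Tt@np.array(c['T_tool_cam']) if name=='wrist' else np.array(c['cam_to_world'])
    return im,d,np.array(c['intrinsics']),np.array(c['D']),T
def ray(uv,K,D,T):
    p=cv2.undistortPoints(np.array(uv,float).reshape(-1,1,2),K,D).reshape(-1,2)
    v=np.c_[p[:,0],-p[:,1],-np.ones(len(p))]
    return T[:3,3],v@T[:3,:3].T
def onplane(uv,z,K,D,T):
    o,v=ray(uv,K,D,T); return o+v*((z-o[2])/v[:,2])[:,None]
def cloud(d,K,D,T):
    h,w=d.shape; u,v=np.meshgrid(np.arange(w),np.arange(h))
    o,r=ray(np.c_[u.ravel(),v.ravel()],K,D,T); P=o+r*d.reshape(-1,1); P[d.ravel()==0]=np.nan
    return P.reshape(h,w,3)
def save(n,im): cv2.imwrite('pics/'+n,im[:,:,::-1])
E
python3 - <<'E'
from h import *
print(env.state())
for n in ['scene','top','wrist']:
    im,d,K,D,T=grab(n); np.savez(n+'0.npz',im=im,d=d,K=K,D=D,T=T); print(n,K.round(1).tolist(),D,T.round(3).tolist(),(d>0).mean())
    save(n+'0.png',im)
E
```

```text
pics
{'t': 0.0, 'joints': array([ 1.10136999e+00,  4.91560692e-01,  1.55943963e+00, -1.45146991e-05,
        1.09168429e+00, -1.05618668e-01]), 'qvel': array([ 0.00128647, -0.00065155,  0.00075822,  0.00086021,  0.00037229,
        0.00196079]), 'tau': array([-9.87779349e-04, -6.12639284e+01, -2.58180428e+01,  6.93217199e-02,
        4.80815547e-02, -6.17418846e-05]), 'eef_pos': array([222.37468789, 584.07086213, 404.16430961]), 'tcp_rot': array([-3.14050543e+00, -1.02315283e-04,  2.77779163e+00]), 'ft_force': array([-0.45297273,  0.44868925, -0.12324432]), 'moment': array([ 0.02750663, -0.0012345 ,  0.08051188]), 'grip_force': 0.0, 'opening': 1.0029540091866695}
scene [[525.7, 0.0, 278.6], [0.0, 525.7, 209.8], [0.0, 0.0, 1.0]] [-0.09117263  0.          0.          0.          0.        ] [[0.899, 0.162, -0.407, -144.707], [-0.438, 0.377, -0.816, -1502.036], [0.022, 0.912, 0.41, 756.708], [0.0, 0.0, 0.0, 1.0]] 0.9903273809523809
top [[438.6, 0.0, 285.1], [0.0, 438.6, 209.0], [0.0, 0.0, 1.0]] [-0.06738193  0.          0.          0.          0.        ] [[-0.012, 0.994, -0.111, 387.132], [-1.0, -0.008, 0.03, -55.378], [0.029, 0.112, 0.993, 1419.004], [0.0, 0.0, 0.0, 1.0]] 0.996343537414966
wrist [[366.6, 0.0, 270.9], [0.0, 366.6, 214.1], [0.0, 0.0, 1.0]] [-0.07342169  0.          0.          0.          0.        ] [[0.356, -0.895, -0.268, 146.75], [0.934, 0.341, 0.102, 613.215], [-0.0, -0.287, 0.958, 385.341], [0.0, 0.0, 0.0, 1.0]] 0.995969387755102
```

View pics/top0.png

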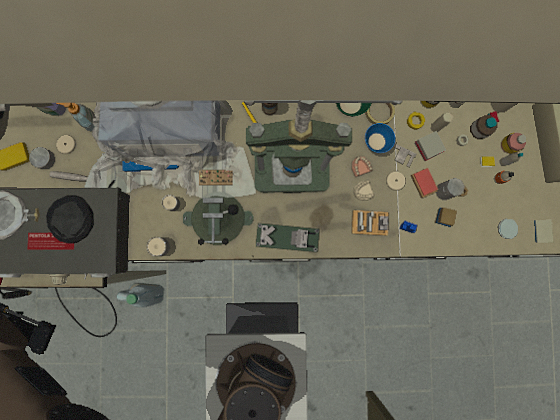

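View pics/scene0.png

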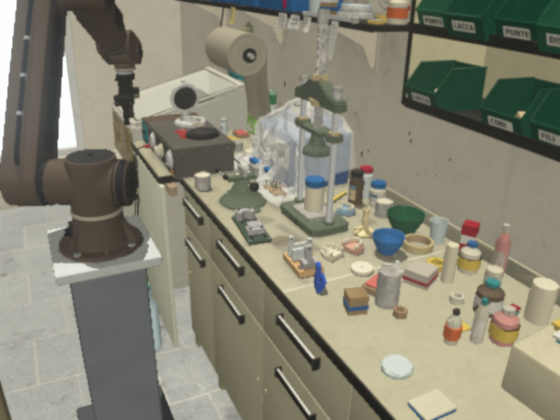

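Top view: rings at (170,203) and (157,246), vice (216,220), fixture (287,237) with the V at its left and the end block at its right, rack (370,222), blue look-alike wedge (408,227). A magnified crop for detail, with depth numbers.

```bash
python3 - <<'E'
from h import *
z=np.load('top0.npz'); im,d,K,D,T=[z[k] for k in ['im','d','K','D','T']]
P=cloud(d,K,D,T)
c=im[180:265,140:400]; save('crop1.png',cv2.resize(c,None,fx=3,fy=3,interpolation=cv2.INTER_CUBIC))
# rings: top plateau
for (u,v) in [(170,203),(157,246)]:
    w=P[v-14:v+15,u-14:u+15].reshape(-1,3); zt=np.nanmedian(w[np.linalg.norm(w[:,:2]-P[v,u,:2],axis=1)<10][:,2])
    q=w[(abs(w[:,2]-zt)<6)]; c2,r=cv2.minEnclosingCircle(q[:,:2].astype(np.float32)); print('ring',(u,v),zt,q.mean(0).round(1),c2,r,len(q))
print('counter',np.nanmedian(P[200:250,340:350,2]))
# fixture green mask
hsv=cv2.cvtColor(im,cv2.COLOR_RGB2HSV); print(hsv[235:240,285:290].reshape(-1,3)[::5].tolist(),hsv[222,370])
for name,(u0,u1,v0,v1),lo,hi in [('fix',(250,325,218,256),7,18),('rack',(348,395,205,240),14,26)]:
    Q=P[v0:v1,u0:u1].reshape(-1,3); m=(Q[:,2]>lo)&(Q[:,2]<hi); print(name,m.sum(),cv2.minAreaRect(Q[m][:,:2].astype(np.float32)),np.median(Q[m][:,2]))
print('zmap'); print(P[222:254:2,252:324:3,2].round(0).astype(int))
E
```

```text
ring (170, 203) 44.75829556833264 [565.7 268.2  45.7] (565.3863525390625, 267.9678649902344) 24.198503494262695 166
ring (157, 246) 49.757165652515596 [429.  304.3  51.1] (428.2709045410156, 304.1912536621094) 29.658151626586914 249
counter 0.9135195096350799
[[54, 53, 77], [56, 52, 74], [64, 46, 78], [55, 47, 71], [66, 50, 77]] [ 34  11 180]
fix 983 ((454.7082214355469, -101.114501953125), (238.1619415283203, 114.24943542480469), 87.30381774902344) 12.419489927257473
rack 474 ((499.72900390625, -372.5276184082031), (113.59928894042969, 75.3021240234375), 86.33412170410156) 19.9664242559827
zmap
[[                  10                    0                   -3
                     4                    3                    1
                    -2                    8                   -1
                     2                   -1                    3
                    -3                    5                    2
                    -4                    2                   -2
                    -4                   -4                    0
                     1                   -
[... 7200 characters left out ...]
       10                   15                   10
                    17                    3                   -2]
 [                   2                    2                    3
                     2                    0                    0
                     1                   -5                   -1
                     3                   -4                    1
                    -6                   -3                   -5
                     3                    1                    4
                     0                    2                   -1
                     5                    0                    0]]<stdin>:14: RuntimeWarning: invalid value encountered in cast
```

View pics/crop1.png

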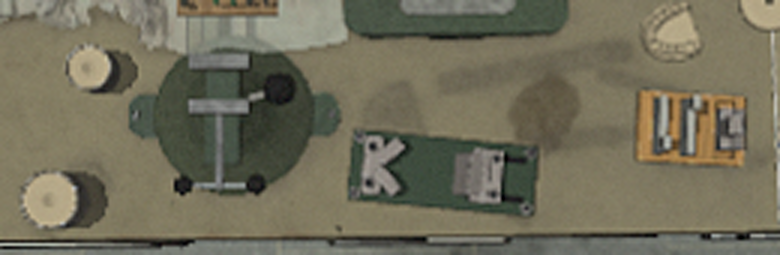

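```bash
cat >> h.py <<'E'
def shift(x,y,z,yaw):
    s=env.state(); p=np.array(s['eef_pos']); yw=s['tcp_rot'][2]; d=np.array([x,y,z])-p
    c,q=np.cos(yw),np.sin(yw)
    t=-(yaw-np.degrees(yw)); t=(t+180)%360-180
    print('shift m',np.round([ (d[0]*c+d[1]*q)/1000,(d[0]*q-d[1]*c)/1000,-d[2]/1000],4),'turn',round(t,1))
E
python3 - <<'E'
from h import *
shift(480,250,380,174); shift(430,-101,350,174)
z=np.load('top0.npz'); im,d,K,D,T=[z[k] for k in ['im','d','K','D','T']]
P=cloud(d,K,D,T).reshape(-1,3)
# max height in 25 mm cells around small ring
for x in range(690,440,-25):
    print(x,[int(np.nan_to_num(np.nanmax(np.r_[P[(abs(P[:,0]-x)<13)&(abs(P[:,1]-y)<13)][:,2],-9]))) for y in range(370,50,-25)])
E
```

```text
shift m [-0.3597 -0.2206  0.0243] turn -14.8
shift m [-0.4378 -0.5664  0.0543] turn -14.8
690 [206, 208, 208, 209, 205, 207, 200, 196, 200, 200, 192, 127, 48]
665 [65, 130, 170, 180, 164, 149, 177, 166, 138, 130, 53, 53, 57]
640 [36, 35, 70, 70, 32, 34, 59, 44, 51, 53, 57, 52, 56]
615 [31, 27, 35, 33, 20, 34, 49, 45, 32, 34, 38, 50, 34]
590 [6, 5, 5, 48, 56, 52, 27, 31, 27, 28, 28, 31, 27]
565 [8, 6, 10, 56, 51, 53, 7, 23, 35, 137, 139, 136, 87]
540 [6, 7, 6, 56, 55, 54, 13, 27, 53, 107, 111, 106, 96]
515 [6, 7, 9, 9, 9, 5, 17, 27, 57, 135, 137, 138, 93]
490 [6, 7, 6, 8, 10, 7, 11, 24, 42, 104, 127, 108, 46]
465 [7, 9, 58, 58, 7, 9, 6, 15, 34, 106, 127, 107, 30]
```

Request:
carry_out:
  series:
    - [-0.36, -0.22, 0.024, -15, 1]
    - [-0.36, -0.22, 0.024, -15, 1]
    - [-0.36, -0.22, 0.024, -15, 1]
    - [-0.36, -0.22, 0.024, -15, 1]
    - [-0.36, -0.22, 0.024, -15, 1]
    - [-0.36, -0.22, 0.024, -15, 1]
    - [-0.36, -0.22, 0.024, -15, 1]
    - [-0.438, -0.566, 0.054, -15, 1]
    - [-0.438, -0.566, 0.054, -15, 1]
    - [-0.438, -0.566, 0.054, -15, 1]
    - [-0.438, -0.566, 0.054, -15, 1]
    - [-0.438, -0.566, 0.054, -15, 1]
    - [-0.438, -0.566, 0.054, -15, 1]
    - [-0.438, -0.566, 0.054, -15, 1]
    - [-0.438, -0.566, 0.054, -15, 1]
    - [-0.438, -0.566, 0.054, -15, 1]
    - [-0.438, -0.566, 0.054, -15, 1]

```text
t: 2.28
eef_pos: [430.4, -99.8, 350.8]
tcp_rot: [3.142, 0.0, 3.041]
ft_force: [0.2, -0.8, -0.5]
opening: 1.0
grip_force: 0.0
```

```bash
python3 - <<'E'
from h import *
s=env.state(); print(s['t'],s['eef_pos'],s['tcp_rot'])
im,d,K,D,T=grab('wrist'); np.savez('w1.npz',im=im,d=d,K=K,D=D,T=T); save('w1.png',im)
shift(430,-372,350,174)
E
```

```text
2.275 [430.44530755 -99.81098831 350.79479611] [3.14153203e+00 1.84769696e-04 3.04126175e+00]
shift m [-0.0269 -0.2707  0.0008] turn 0.2
```

View pics/w1.png

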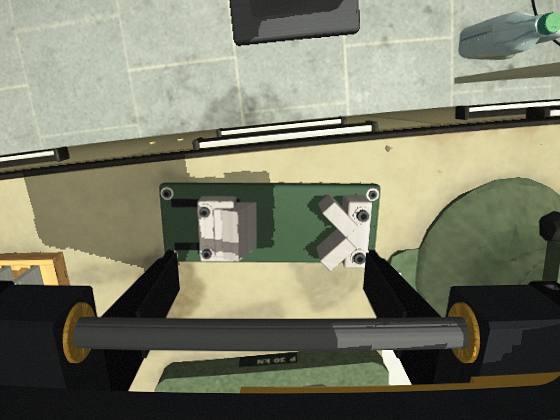

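Wrist view 1: fixture plate corners about (162,184)–(380,184) and lower edge v≈262; end block at (198–257, 198–262) with the bevel darker at u≈240–257; V cheeks at (320–370, 195–270). Now measure edges.

```bash
python3 - <<'E'
from h import *
z=np.load('w1.npz'); im,d,K,D,T=[z[k] for k in ['im','d','K','D','T']]
hsv=cv2.cvtColor(im,cv2.COLOR_RGB2HSV)
for v in (192,215,230,245,258): print(v,[(u,im[v,u].tolist()) for u in range(190,270,6)])
g=((hsv[...,0]>50)&(hsv[...,0]<95)&(hsv[...,1]>70)).astype(np.uint8); g[:175]=0;g[275:]=0;g[:,:150]=0;g[:,395:]=0
ys,xs=np.nonzero(g); print(xs.min(),xs.max(),ys.min(),ys.max())
top=[];bot=[];L=[];Rr=[]
for u in range(175,370,5):
    c=np.nonzero(g[:,u])[0]
    if len(c): top.append((u,c.min()-.5))
for u in range(262,320,4):
    c=np.nonzero(g[:,u])[0]; bot.append((u,c.max()+.5))
for v in range(190,245,4):
    c=np.nonzero(g[v])[0]; L.append((c.min()-.5,v)); Rr.append((c.max()+.5,v))
def line(p,ax):
    q=onplane(p,12,K,D,T)[:,:2]; vx,vy,x,y=cv2.fitLine(q.astype(np.float32),cv2.DIST_HUBER,0,.01,.01).ravel(); return np.degrees(np.arctan2(vy,vx)),x,y,np.abs((q-[x,y])@[-vy,vx]).mean()
for n,p in zip('TBLR',(top,bot,L,Rr)): print(n,np.round(line(p,0),2))
# cloud in world, heights
P=cloud(d,K,D,T)
for n,(u0,u1,v0,v1) in dict(floor=(262,310,195,255),counter=(280,330,275,285),blk=(210,232,220,240)).items():
    print(n,np.nanmedian(P[v0:v1,u0:u1,2]))
E
```

```text
192 [(190, [45, 59, 44]), (196, [44, 58, 40]), (202, [44, 59, 43]), (208, [43, 58, 42]), (214, [48, 59, 45]), (220, [47, 60, 47]), (226, [41, 56, 41]), (232, [43, 60, 44]), (238, [44, 60, 45]), (244, [38, 54, 37]), (250, [49, 60, 47]), (256, [44, 57, 41]), (262, [45, 57, 42]), (268, [40, 57, 41])]
215 [(190, [45, 62, 45]), (196, [38, 54, 39]), (202, [82, 81, 80]), (208, [118, 118, 109]), (214, [215, 211, 194]), (220, [219, 211, 197]), (226, [203, 197, 180]), (232, [203, 197, 183]), (238, [118, 114, 105]), (244, [97, 94, 84]), (250, [100, 98, 89]), (256, [68, 73, 61]), (262, [42, 56, 42]), (268, [41, 55, 42])]
230 [(190, [44, 59, 43]), (196, [42, 57, 41]), (202, [236, 232, 221]), (208, [234, 229, 216]), (214, [162, 155, 144]), (220, [234, 229, 217]), (226, [207, 201, 186]), (232, [204, 198, 185]), (238, [97, 94, 87]), (244, [99, 93, 86]), (250, [99, 96, 89]), (256, [71, 76, 64]), (262, [43, 55, 38]), (268, [41, 58, 41])]
245 [(190, [26, 27, 27]), (196, [24, 25, 26]), (202, [145, 138, 128]), (208, [132, 128, 117]), (214, [127, 123, 111]), (220, [135, 131, 121]), (226, [128, 124, 115]), (232, [124, 119, 109]), (238, [115, 110, 101]), (244, [97, 93, 85]), (250, [99, 98, 87]), (256, [74, 79, 67]), (262, [45, 57, 41]), (268, [39, 55, 39])]
258 [(190, [81, 108, 78]), (196, [79, 105, 76]), (202, [236, 232, 216]), (208, [121, 120, 116]), (214, [234, 231, 217]), (220, [232, 228, 215]), (226, [205, 199, 183]), (232, [200, 196, 179]), (238, [164, 157, 147]), (244, [81, 107, 78]), (250, [77, 104, 75]), (256, [78, 104, 74]), (262, [77, 104, 73]), (268, [80, 107, 79])]
151 393 183 274
T [ 8.3780e+01  4.1677e+02 -9.7280e+01  3.7000e-01]
B [ 8.4120e+01  4.9398e+02 -8.7060e+01  1.0000e-02]
L [  -8.5   440.62 -200.49    2.17]
R [ -1.98 463.77  -6.39   5.89]
floor 13.328348103727933
counter 1.0815924066095022
blk 38.3058346116361
```

Request:
carry_out:
  series:
    - [-0.027, -0.271, 0, 0, 1]
    - [-0.027, -0.271, 0, 0, 1]
    - [-0.027, -0.271, 0, 0, 1]
    - [-0.027, -0.271, 0, 0, 1]
    - [-0.027, -0.271, 0, 0, 1]
    - [-0.027, -0.271, 0, 0, 1]
    - [-0.027, -0.271, 0, 0, 1]

```text
t: 3.2
eef_pos: [429.8, -371.6, 350.6]
tcp_rot: [3.141, -0.001, 3.041]
ft_force: [0.7, -0.2, -0.4]
opening: 0.998
grip_force: 0.0
```

```bash
python3 - <<'E'
from h import *
s=env.state(); print(s['t'],s['eef_pos'],s['tcp_rot'])
im,d,K,D,T=grab('wrist'); np.savez('w2.npz',im=im,d=d,K=K,D=D,T=T)
z=np.load('w1.npz'); b=np.vstack([cv2.resize(z['im'][170:280,140:400],None,fx=2.5,fy=2.5),cv2.resize(im[150:270,150:410],None,fx=2.5,fy=2.5)]); save('w2c.png',b)
E
```

```text
3.2 [ 429.77336123 -371.55314161  350.62958727] [ 3.14075782e+00 -5.49419815e-04  3.04067285e+00]
```

View pics/w2c.png

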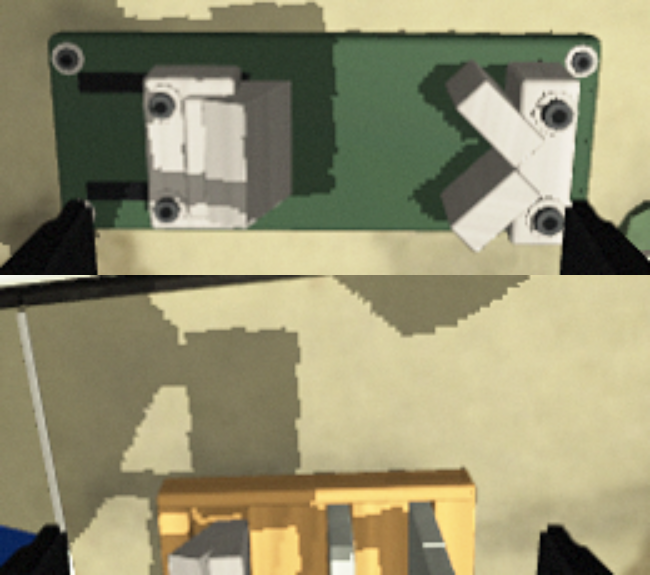

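Top crop (×2.5, offset (140,170)): screws at px (166.8,193.6) and (373.2,194.8), bevel foot line u≈256.4 from v 203 to 246, V apex at about (347,237) at top height. Bottom crop (offset (150,150)): rack top edge at v≈232–236, wedge tang around (235,258), plates at (286,258) and (320,255); fingers hide the rest, so I need to back off.

```bash
python3 - <<'E'
from h import *
z=np.load('w1.npz'); im,d,K,D,T=[z[k] for k in ['im','d','K','D','T']]
th=np.radians(84); ex=np.array([np.cos(th),np.sin(th)]); ey=np.array([-ex[1],ex[0]])
f=lambda uv,zz: np.c_[onplane(uv,zz,K,D,T)[:,:2]@ex, onplane(uv,zz,K,D,T)[:,:2]@ey].round(1)
gr=cv2.cvtColor(im,cv2.COLOR_RGB2GRAY).astype(float); a=im.astype(float); gn=a[...,1]-a[...,0]  # greenness
def edge(v,u0,u1,sig):
    k=np.gradient(cv2.GaussianBlur(sig,(3,3),0)[v,u0:u1]); i=np.argmax(abs(k)); return u0+i,round(k[i],1)
print('L',[edge(v,150,175,gn) for v in range(196,246,6)]); print('R',[edge(v,365,392,gn) for v in range(196,246,6)])
print('foot',[edge(v,248,268,gn) for v in range(205,245,4)])
print('bevtop',[edge(v,230,246,gr) for v in range(215,245,4)])
print('screws',f([(166.8,193.6),(373.2,194.8)],14)); 
print('foot',f([(256.4,205),(256.4,240)],12)); print('L',f([(edge(v,150,175,gn)[0],v) for v in range(196,246,6)],12)[:,0]); print('R',f([(edge(v,365,392,gn)[0],v) for v in range(196,246,6)],12)[:,0])
print('bev top',f([(237,215),(237,240)],44))
# V cheek corners read from the crop, top height 44
print('V tops',f([(140+x/2.5,170+y/2.5) for x,y in [(475,62),(452,105),(517,168),(545,138),(538,172),(450,222),(478,250)]],44))
E
```

```text
L [(np.int64(173), np.float64(6.9)), (np.int64(160), np.float64(7.3)), (np.int64(160), np.float64(7.1)), (np.int64(161), np.float64(7.6)), (np.int64(162), np.float64(7.7)), (np.int64(162), np.float64(7.9)), (np.int64(163), np.float64(7.5)), (np.int64(163), np.float64(8.2)), (np.int64(164), np.float64(8.1))]
R [(np.int64(380), np.float64(-5.9)), (np.int64(379), np.float64(-12.5)), (np.int64(378), np.float64(-13.1)), (np.int64(371), np.float64(12.7)), (np.int64(377), np.float64(-13.5)), (np.int64(370), np.float64(12.4)), (np.int64(376), np.float64(-13.9)), (np.int64(375), np.float64(-13.0)), (np.int64(375), np.float64(-13.5))]
foot [(np.int64(256), np.float64(7.1)), (np.int64(256), np.float64(6.8)), (np.int64(256), np.float64(6.3)), (np.int64(256), np.float64(6.6)), (np.int64(256), np.float64(6.6)), (np.int64(256), np.float64(6.1)), (np.int64(256), np.float64(6.0)), (np.int64(256), np.float64(6.9)), (np.int64(256), np.float64(6.4)), (np.int64(256), np.float64(6.7))]
bevtop [(np.int64(237), np.float64(-37.0)), (np.int64(238), np.float64(-37.8)), (np.int64(238), np.float64(-35.1)), (np.int64(237), np.float64(-41.4)), (np.int64(237), np.float64(-41.0)), (np.int64(238), np.float64(-42.2)), (np.int64(238), np.float64(-46.0)), (np.int64(238), np.float64(-16.8))]
screws [[-146.9 -434. ]
 [  38.  -434.5]]
foot [[ -66.8 -444.9]
 [ -67.  -478.7]]
L [-142.  -154.4 -154.8 -154.4 -153.9 -154.4 -154.  -154.5 -154. ]
R [44.9 44.5 44.1 38.1 44.1 38.1 44.2 43.8 44.4]
bev top [[ -81.5 -444.7]
 [ -82.  -466.6]]
V tops [[  -6.  -427.4]
 [ -12.8 -441.9]
 [  10.  -463.9]
 [  18.7 -453.3]
 [  17.2 -465.3]
 [ -11.7 -483.5]
 [  -1.5 -494. ]]
```

Request:
carry_out:
  series:
    - [0, 0, -0.05, 0, 1]
    - [0.04, 0, -0.05, 0, 1]
    - [0.07, 0, -0.05, 0, 1]
    - [0.07, 0, -0.05, 0, 1]

```text
t: 3.75
eef_pos: [359.1, -364.5, 401.3]
tcp_rot: [-3.142, 0.0, 3.04]
ft_force: [-0.1, 0.6, -0.6]
opening: 1.0
grip_force: 0.0
```

```bash
python3 - <<'E'
from h import *
s=env.state(); print(s['t'],s['eef_pos'],s['tcp_rot'])
im,d,K,D,T=grab('wrist'); np.savez('w3.npz',im=im,d=d,K=K,D=D,T=T)
save('w3.png',cv2.resize(im[170:290,130:430],None,fx=2.6,fy=2.6,interpolation=cv2.INTER_CUBIC))
E
```

```text
3.75 [ 359.09329428 -364.50815055  401.31621804] [-3.14156839e+00  2.08393747e-04  3.03967065e+00]
```

View pics/w3.png

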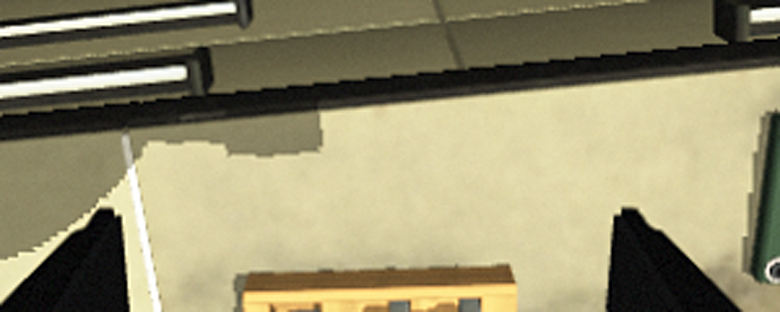

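I moved the wrong way for the rack (its edge at v≈275 only); moving forward instead. Fixture: yaw 84°, bevel foot 42 mm from v_seat → gap 18 mm → one plate (g≈10).

Request:
carry_out:
  series:
    - [-0.06, 0, 0, 0, 1]
    - [-0.12, 0, 0, 0, 1]
    - [-0.135, 0, 0, 0, 1]
    - [-0.135, 0.02, 0, 0, 1]
    - [-0.135, 0.02, 0, 0, 1]

```text
t: 4.42
eef_pos: [495.9, -358.0, 400.8]
tcp_rot: [3.141, -0.001, 3.041]
ft_force: [0.2, -0.2, 0.3]
opening: 1.0
grip_force: 0.0
```

```bash
python3 - <<'E'
from h import *
s=env.state(); print(s['t'],s['eef_pos'],s['tcp_rot'])
im,d,K,D,T=grab('wrist'); np.savez('w4.npz',im=im,d=d,K=K,D=D,T=T)
save('w4.png',cv2.resize(im[130:290,130:390],None,fx=3,fy=3,interpolation=cv2.INTER_CUBIC))
E
```

```text
4.425 [ 495.9438458  -357.96757963  400.78119101] [ 3.14092022e+00 -7.34163232e-04  3.04104884e+00]
```

View pics/w4.png

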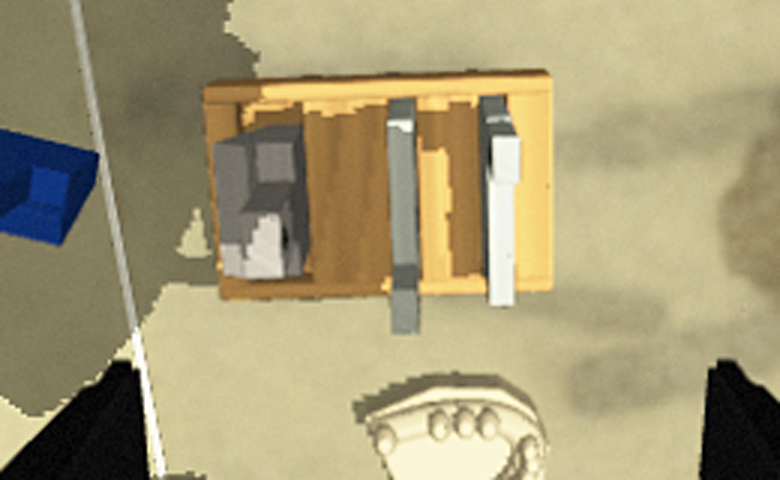

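Crop (offset (130,130), ×3): rack corners about (200,158)–(314,154) top; plate_1 tab top near (265,233), plate_2 tab top near (298.5,182.7), wedge tang near (218,211); blue look-alike at left. Now positions by ray on the top planes with depth as a height check.

```bash
python3 - <<'E'
from h import *
z=np.load('w4.npz'); im,d,K,D,T=[z[k] for k in ['im','d','K','D','T']]
P=cloud(d,K,D,T)
print('counter',np.nanmedian(P[190:230,330:380,2]),'rackrim',np.nanmedian(P[165:220,306:312,2]))
th=np.radians(85); 
Q=P[130:290,180:330]
m=(Q[...,2]>68).astype(np.uint8); n,lab,st,cen=cv2.connectedComponentsWithStats(m)
for i in range(1,n):
    if st[i,4]>40:
        q=Q[lab==i]; print(st[i]+[180,130,0,0,0],'cpx',cen[i]+[180,130],'z',np.median(q[:,2]).round(1),'xy',np.median(q[:,:2],0).round(1),cv2.minAreaRect(q[:,:2].astype(np.float32)))
        pix=onplane(cen[i]+[180,130],np.median(q[:,2]),K,D,T); print(pix.round(1))
# rack orange top mask -> plane 20
hsv=cv2.cvtColor(im,cv2.COLOR_RGB2HSV)
o=((hsv[...,0]>8)&(hsv[...,0]<22)&(hsv[...,1]>110)).astype(np.uint8); o[:150]=0;o[232:]=0;o[:,:195]=0;o[:,318:]=0
ys,xs=np.nonzero(o); w=onplane(np.c_[xs,ys],20,K,D,T)[:,:2]; print('rack',cv2.minAreaRect(w.astype(np.float32)))
# rays for hand-read corners of tab tops
rd=lambda L:[(130+x/3,130+y/3) for x,y in L]
print('p2tab',onplane(rd([(492,130),(519,130),(519,181),(492,181)]),80,K,D,T).round(1).tolist())
print('p2 top edge far',onplane(rd([(490,300),(515,303)]),54,K,D,T).round(1).tolist())
print('p1tab',onplane(rd([(392,281),(418,281),(420,332),(393,332)]),80,K,D,T).round(1).tolist())
shift(457,-73,400,174); shift(565.5,268,400,174)
E
```

```text
counter 1.3713418541711349 rackrim 20.91299429585868
[293 173  10  19 185] cpx [297.52432432 182.04864865] z 81.0 xy [ 479.2 -333.2] ((480.34375, -333.1777038574219), (7.66776180267334, 13.933737754821777), 85.33695983886719)
[[ 479.4 -333.2   81. ]]
[209 197  17  26 401] cpx [217.17206983 209.54613466] z 82.8 xy [ 496.  -403.3] ((497.2645263671875, -404.2766418457031), (12.577719688415527, 19.517061233520508), 86.4862289428711)
[[ 495.7 -403.1   82.8]]
[260 222  10  20 175] cpx [264.14285714 231.68      ] z 80.9 xy [ 520.  -365.5] ((522.0753173828125, -365.5812683105469), (7.9614644050598145, 14.09521484375), 85.15557861328125)
[[ 520.2 -365.6   80.9]]
rack ((498.6401672363281, -372.38104248046875), (115.31671142578125, 77.0030746459961), 85.94657135009766)
p2tab [[471.9, -335.4, 80.0], [472.7, -328.0, 80.0], [487.1, -329.1, 80.0], [486.4, -336.6, 80.0]]
p2 top edge far [[530.7, -339.4, 54.0], [532.5, -331.6, 54.0]]
p1tab [[512.9, -367.8, 80.0], [513.7, -360.4, 80.0], [529.4, -361.4, 80.0], [528.6, -369.3, 80.0]]
shift m [0.0674 0.2804 0.0011] turn 0.2
shift m [-0.0061  0.6306  0.0011] turn 0.2
```

Request:
carry_out:
  series:
    - [0.03, 0.06, 0, 0, 1]
    - [0.03, 0.12, 0, 0, 1]
    - [0.03, 0.18, 0, 0, 1]
    - [0.03, 0.24, 0, 0, 1]
    - [0.03, 0.3, 0, 0, 1]
    - [0.03, 0.36, 0, 0, 1]
    - [0.03, 0.42, 0, 0, 1]
    - [0.03, 0.48, 0, 0, 1]
    - [0.02, 0.54, 0, 0, 1]
    - [0.0, 0.6, 0, 0, 1]
    - [-0.006, 0.63, 0, 0, 1]
    - [-0.006, 0.63, 0, 0, 1]
    - [-0.006, 0.63, 0, 0, 1]

```text
t: 6.1
eef_pos: [566.1, 265.2, 400.9]
tcp_rot: [-3.141, -0.0, 3.039]
ft_force: [0.0, -0.8, -0.2]
opening: 1.0
grip_force: 0.0
```

```bash
python3 - <<'E'
from h import *
s=env.state(); print(s['t'],s['eef_pos'],s['tcp_rot'])
im,d,K,D,T=grab('wrist'); np.savez('w5.npz',im=im,d=d,K=K,D=D,T=T)
P=cloud(d,K,D,T); m=(abs(P[...,0]-565)<35)&(abs(P[...,1]-268)<35)&(P[...,2]>44)&(P[...,2]<58)
n,lab,st,cen=cv2.connectedComponentsWithStats(m.astype(np.uint8)); i=1+np.argmax(st[1:,4])
zt=np.median(P[lab==i][:,2]); cs,_=cv2.findContours((lab==i).astype(np.uint8),cv2.RETR_EXTERNAL,cv2.CHAIN_APPROX_NONE)
e=cv2.fitEllipse(max(cs,key=len)); print(st[i],zt,e, onplane([e[0]],zt,K,D,T), cv2.minEnclosingCircle(P[lab==i][:,:2].astype(np.float32)))
c=onplane([e[0]],zt,K,D,T)[0]
print('neighbours z near finger at -y:',np.nanpercentile(P[(abs(P[...,0]-c[0])<14)&(P[...,1]<c[1]-38)&(P[...,1]>c[1]-62)][:,2],[5,50,95]))
shift(c[0],c[1],220,174)
E
```

```text
6.1 [566.05421822 265.24592744 400.92853965] [-3.14137392e+00 -9.85960579e-05  3.03900180e+00]
[ 248  171   51   52 1991] 47.60835349399366 ((272.8516540527344, 196.47154235839844), (50.3817024230957, 50.53572463989258), 43.09931564331055) [[568.19976381 267.36533358  47.60835349]] ((568.3389282226562, 267.5098571777344), 24.21099853515625)
neighbours z near finger at -y: [  0.77740834 255.47245882 295.01188092]
shift m [-0.0018  0.0025  0.1811] turn 0.1
```

Request:
carry_out:
  series:
    - [-0.002, 0.002, 0.05, 0, 1]
    - [-0.002, 0.002, 0.1, 0, 1]
    - [-0.002, 0.002, 0.15, 0, 1]
    - [-0.002, 0.002, 0.178, 0, 1]
    - [-0.002, 0.002, 0.178, 0, 1]
    - [-0.002, 0.002, 0.178, 0, 0.3]
    - [-0.002, 0.002, 0.178, 0, 0.3]
    - [-0.002, 0.002, 0.178, 0, 0.3]
    - [-0.002, 0.002, 0.178, 0, 0.3]
    - [-0.002, 0.002, 0.178, 0, 0.3]
    - [-0.002, 0.002, 0.178, 0, 0.3]

```text
t: 7.52
eef_pos: [568.6, 268.1, 222.9]
tcp_rot: [3.142, 0.0, 3.04]
ft_force: [-1.6, -1.4, 1.6]
opening: 0.501
grip_force: 30.0
```

Request:
carry_out:
  series:
    - [0, 0, -0.06, 0, 0.3]
    - [0, 0, -0.12, 0, 0.3]
    - [0, 0, -0.178, 0, 0.3]
    - [0.02, -0.05, -0.178, 0, 0.3]
    - [0.04, -0.1, -0.178, 0, 0.3]
    - [0.055, -0.15, -0.178, 0, 0.3]
    - [0.07, -0.2, -0.178, 0, 0.3]
    - [0.076, -0.25, -0.178, 0, 0.3]
    - [0.076, -0.3, -0.178, 0, 0.3]
    - [0.076, -0.352, -0.178, 0, 0.3]
    - [0.076, -0.352, -0.178, 0, 0.3]
    - [0.076, -0.352, -0.178, 0, 0.3]
    - [0.076, -0.352, -0.12, 0, 0.3]
    - [0.076, -0.352, -0.07, 0, 0.3]
    - [0.076, -0.352, -0.07, 0, 0.3]
    - [0.076, -0.352, -0.07, 0, 0.3]

```text
t: 9.52
eef_pos: [457.7, -73.7, 294.0]
tcp_rot: [-3.141, 0.001, 3.041]
ft_force: [-0.3, 1.3, -2.9]
opening: 0.495
grip_force: 30.0
```

```bash
python3 - <<'E'
from h import *
s=env.state(); print(s['t'],s['eef_pos'],s['tcp_rot'],s['ft_force'],s['opening'])
im,d,K,D,T=grab('wrist'); np.savez('w6.npz',im=im,d=d,K=K,D=D,T=T)
save('w6.png',cv2.resize(im[120:330,100:440],None,fx=2,fy=2,interpolation=cv2.INTER_CUBIC))
shift(457.3,-74,238,174)
E
```

```text
9.525 [457.73364127 -73.7259814  294.03833447] [-3.14149002e+00  1.20707051e-03  3.04081063e+00] [-0.30766223  1.29775308 -2.93640123] 0.4951822066183892
shift m [ 0.0004 -0.0002  0.0564] turn 0.2
```

View pics/w6.png

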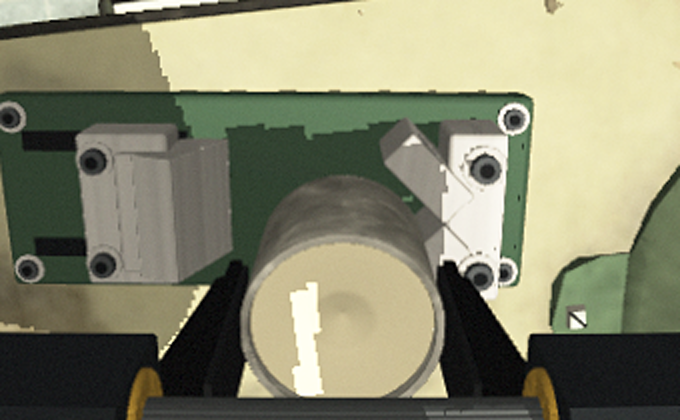

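Four screws visible at px (105,178.5), (356.5,179), (114.5,254.5), (352.5,255.5), bevel foot at u≈214.5; ring held well above the floor. Refine the fixture pose from the screws.

```bash
python3 - <<'E'
from h import *
z=np.load('w6.npz'); im,d,K,D,T=[z[k] for k in ['im','d','K','D','T']]
w=onplane([(105,178.5),(356.5,179),(114.5,254.5),(352.5,255.5)],14,K,D,T)[:,:2]
print(w.round(1).tolist(), 'mid',w.mean(0))
for a,b in ((0,1),(2,3)): v=w[b]-w[a]; print(np.degrees(np.arctan2(v[1],v[0])),np.hypot(*v))
for a,b in ((2,0),(3,1)): v=w[b]-w[a]; print(np.degrees(np.arctan2(v[1],v[0]))-90,np.hypot(*v))
th=np.radians(84); ex=np.array([np.cos(th),np.sin(th)]); c=w.mean(0)
print('seat',c+30*ex)
f=onplane([(214.5,200),(215,235)],12,K,D,T)[:,:2]; print('foot rel origin',(f-c)@ex)
E
```

```text
[[415.9, -191.4], [435.2, -8.5], [475.8, -197.8], [495.1, -13.6]] mid [ 455.50743335 -102.81248553]
83.96301165342497 183.9096760690762
84.01090664775803 185.22018534254292
83.84691275095034 60.21544917220578
85.09658730511435 60.07225202450055
seat [458.64328725 -72.97682867]
foot rel origin [-12.2547657  -13.01341742]
```

Request:
carry_out:
  series:
    - [0, -0.001, 0.03, 0, 0.3]
    - [0, -0.001, 0.055, 0, 0.3]
    - [0, -0.001, 0.058, 0, 0.3]
    - [0, -0.001, 0.059, 0, 0.3]
    - [0, -0.001, 0.06, 0, 0.3]
    - [0, -0.001, 0.06, 0, 0.3]

```text
t: 10.32
eef_pos: [457.4, -75.3, 234.8]
tcp_rot: [-3.141, 0.003, 3.04]
ft_force: [-1.8, 1.1, 13.1]
opening: 0.496
grip_force: 30.0
```

Request:
carry_out:
  series:
    - [0, 0.001, -0.0005, 0, 0.3]
    - [0, 0.002, -0.0005, 0, 0.3]
    - [0, 0.002, -0.0005, 0, 0.3]
    - [0, 0.002, -0.0005, 0, 0.62]
    - [0, 0.002, -0.0005, 0, 0.62]
    - [0, 0.002, -0.0005, 0, 0.62]
    - [0, 0.002, -0.03, 0, 0.62]
    - [0, 0.002, -0.08, 0, 0.62]
    - [0, 0.002, -0.13, 0, 0.62]
    - [0, 0.002, -0.13, 0, 0.62]

```text
t: 11.58
eef_pos: [457.3, -73.1, 366.1]
tcp_rot: [-3.141, 0.007, 3.04]
ft_force: [-0.5, 0.5, -1.0]
opening: 0.622
grip_force: 0.0
```

```bash
python3 - <<'E'
from h import *
s=env.state(); print(s['t'],s['eef_pos'],s['tcp_rot'],s['ft_force'],s['opening'])
im,d,K,D,T=grab('wrist'); np.savez('w7.npz',im=im,d=d,K=K,D=D,T=T)
P=cloud(d,K,D,T); m=(abs(P[...,0]-458)<32)&(abs(P[...,1]+73)<32)&(P[...,2]>54)&(P[...,2]<72)
n,lab,st,cen=cv2.connectedComponentsWithStats(m.astype(np.uint8)); i=1+np.argmax(st[1:,4])
zt=np.median(P[lab==i][:,2]); cs,_=cv2.findContours((lab==i).astype(np.uint8),cv2.RETR_EXTERNAL,cv2.CHAIN_APPROX_NONE)
e=cv2.fitEllipse(max(cs,key=len)); print(st[i],zt,e, onplane([e[0]],62,K,D,T))
save('w7.png',cv2.resize(im[110:330,130:430],None,fx=2,fy=2,interpolation=cv2.INTER_CUBIC))
shift(479.5,-333,400,176.2)
E
```

```text
11.575 [457.27765814 -73.10183022 366.11484569] [-3.14053887  0.00672112  3.03978154] [-0.45422293  0.45783507 -0.98970455] 0.6215139613007997
[ 240  176   59   60 2751] 59.510346938151486 ((269.21453857421875, 205.90631103515625), (58.47050094604492, 58.6112060546875), 155.13848876953125) [[456.80169449 -74.2151492   62.        ]]
shift m [-0.0488 -0.2563 -0.0358] turn -2.0
```

View pics/w7.png

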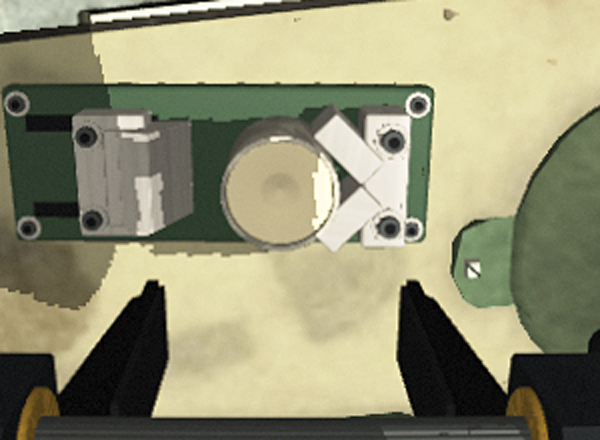

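Ring stands in the V, at px (269,206); screws at crop (15,104),(418,104),(29,228),(412,229); bevel foot at crop u≈192. Check the gap once more here.

```bash
python3 - <<'E'
from h import *
z=np.load('w7.npz'); im,d,K,D,T=[z[k] for k in ['im','d','K','D','T']]
a=im.astype(float); gn=cv2.GaussianBlur(a[...,1]-a[...,0],(3,3),0)
U=[]
for v in range(176,208,3):
    k=np.gradient(gn[v,218:236]); i=np.argmax(k); U.append((218+i,v))
print([u for u,_ in U])
w=onplane([(130+x/2,110+y/2) for x,y in [(15,104),(418,104),(29,228),(412,229)]],14,K,D,T)[:,:2]; c=w.mean(0)
th=np.radians(84); ex=np.array([np.cos(th),np.sin(th)]); ey=np.array([-ex[1],ex[0]])
f=onplane(U,12,K,D,T)[:,:2]; print('origin',c,'foot',((f-c)@ex).mean(),'scale',np.hypot(*(w[1]-w[0])))
r=onplane([(269.2,205.9)],61,K,D,T)[0,:2]; print('ring rel seat',(r-c)@ex-30,(r-c)@ey)
E
```

```text
[np.int64(225), np.int64(225), np.int64(225), np.int64(225), np.int64(225), np.int64(226), np.int64(226), np.int64(226), np.int64(226), np.int64(226), np.int64(226)]
origin [ 455.64035275 -102.9188044 ] foot -12.526657424343576 scale 184.87093660769466
ring rel seat -1.3481985160100862 1.5681091247351224
```

Request:
carry_out:
  series:
    - [0, -0.06, -0.036, -2, 0.62]
    - [-0.02, -0.12, -0.036, -2, 0.5]
    - [-0.04, -0.18, -0.036, -2, 0.32]
    - [-0.049, -0.24, -0.036, -2, 0.32]
    - [-0.049, -0.256, -0.036, -2, 0.32]
    - [-0.049, -0.256, -0.036, -2, 0.32]
    - [-0.049, -0.256, -0.036, -2, 0.32]

```text
t: 12.5
eef_pos: [479.9, -331.7, 398.1]
tcp_rot: [3.14, -0.001, 3.075]
ft_force: [0.4, 0.7, -0.1]
opening: 0.325
grip_force: 0.0
```

```bash
python3 - <<'E'
from h import *
s=env.state(); print(s['t'],s['eef_pos'],s['tcp_rot'],s['ft_force'],s['opening'])
im,d,K,D,T=grab('wrist'); np.savez('w8.npz',im=im,d=d,K=K,D=D,T=T)
P=cloud(d,K,D,T); Q=np.where(((P[...,2]>68)&(P[...,2]<95)&(abs(P[...,0]-500)<50)&(abs(P[...,1]+372)<60)),1,0).astype(np.uint8)
n,lab,st,cen=cv2.connectedComponentsWithStats(Q)
for i in range(1,n):
    if st[i,4]>40:
        zz=np.median(P[lab==i][:,2]); print(st[i],zz.round(1),onplane([cen[i]],zz,K,D,T).round(1),cv2.minAreaRect(P[lab==i][:,:2].astype(np.float32)))
E
```

```text
12.5 [ 479.92102121 -331.74588609  398.12778932] [ 3.14039864e+00 -1.02779879e-03  3.07515743e+00] [ 0.35805416  0.65593774 -0.05674364] 0.3254892451914543
[264 195  10  19 186] 80.9 [[ 479.1 -332.8   80.9]] ((480.1933288574219, -332.87017822265625), (7.7939629554748535, 13.88879680633545), 86.6766357421875)
[181 215  18  26 416] 82.7 [[ 495.  -401.8   82.7]] ((496.9253845214844, -403.3594665527344), (12.640671730041504, 19.105043411254883), 86.27420043945312)
[230 241  11  13  92] 78.9 [[ 516.2 -364.8   78.9]] ((520.000244140625, -365.650634765625), (8.001775741577148, 10.50379753112793), 85.36632537841797)
```

Request:
carry_out:
  series:
    - [0, -0.001, 0.05, 0, 0.32]
    - [0, -0.001, 0.1, 0, 0.32]
    - [0, -0.001, 0.13, 0, 0.32]
    - [0, -0.001, 0.148, 0, 0.32]
    - [0, -0.001, 0.148, 0, 0.32]
    - [0, -0.001, 0.148, 0, 0]
    - [0, -0.001, 0.148, 0, 0]
    - [0, -0.001, 0.148, 0, 0]
    - [0, -0.001, 0.148, 0, 0]
    - [0, -0.001, 0.148, 0, 0]

```text
t: 13.8
eef_pos: [479.9, -334.0, 251.4]
tcp_rot: [-3.141, 0.001, 3.074]
ft_force: [-0.4, 1.2, 6.4]
opening: 0.078
grip_force: 30.0
```

Request:
carry_out:
  series:
    - [0, 0, -0.02, 0, 0]
    - [0, 0, -0.05, 0, 0]
    - [0, 0, -0.1, 0, 0]
    - [0.01, 0.03, -0.12, 0, 0]
    - [0.03, 0.08, -0.12, 2, 0]
    - [0.05, 0.13, -0.12, 2, 0]
    - [0.06, 0.18, -0.12, 2, 0]
    - [0.062, 0.228, -0.12, 2, 0]
    - [0.062, 0.228, -0.12, 2, 0]
    - [0.062, 0.228, -0.1, 2, 0]
    - [0.062, 0.228, -0.1, 2, 0]
    - [0.062, 0.228, -0.1, 2, 0]

```text
t: 15.3
eef_pos: [433.5, -102.9, 351.1]
tcp_rot: [-3.142, 0.0, 3.039]
ft_force: [0.3, 0.4, -1.6]
opening: 0.082
grip_force: 30.0
```

```bash
python3 - <<'E'
from h import *
s=env.state(); print(s['t'],s['eef_pos'],s['tcp_rot'],s['ft_force'],s['opening'],s['grip_force'])
im,d,K,D,T=grab('wrist'); np.savez('w9.npz',im=im,d=d,K=K,D=D,T=T)
save('w9.png',im[90:420,60:500])
shift(433.5,-102.1,263,174)
E
```

```text
15.3 [ 433.45534795 -102.9324121   351.09223559] [-3.14155811e+00  2.25533076e-04  3.03885066e+00] [ 0.32671802  0.40586403 -1.55086011] 0.08245506375367748 29.980250000953674
shift m [0.     0.0007 0.0882] turn 0.1
```

View pics/w9.png

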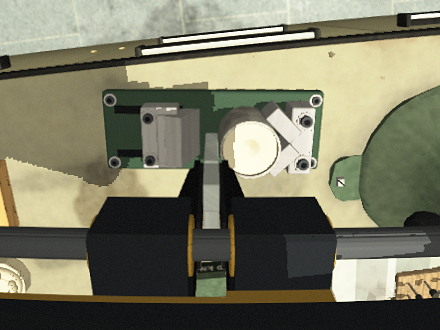

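Plate_2 is held upright by its tab, over the gap between the end block and the ring (px about (272,250)). Lower it.

Request:
carry_out:
  series:
    - [0, 0.001, 0.04, 0, 0]
    - [0, 0.001, 0.07, 0, 0]
    - [0, 0.001, 0.085, 0, 0]
    - [0, 0.001, 0.089, 0, 0]
    - [0, 0.001, 0.092, 0, 0]
    - [0, 0.001, 0.094, 0, 0]
    - [0, 0.001, 0.094, 0, 0]

```text
t: 16.23
eef_pos: [433.5, -101.3, 257.4]
tcp_rot: [-3.141, 0.001, 3.04]
ft_force: [-0.8, 1.0, 4.4]
opening: 0.084
grip_force: 30.0
```

Request:
carry_out:
  series:
    - [0, 0, 0, 0, 0.22]
    - [0, 0, 0, 0, 0.22]
    - [0, 0, 0, 0, 0.22]
    - [0, 0, -0.03, 0, 0.22]
    - [0, 0, -0.08, 0, 0.25]
    - [0, 0, -0.13, 0, 0.36]
    - [0, 0, -0.13, 0, 0.36]

```text
t: 17.1
eef_pos: [433.4, -101.3, 389.6]
tcp_rot: [-3.14, 0.006, 3.04]
ft_force: [-0.6, 0.3, -0.1]
opening: 0.354
grip_force: 0.0
```

```bash
python3 - <<'E'
from h import *
s=env.state(); print(s['t'],s['eef_pos'],s['tcp_rot'],s['ft_force'],s['opening'],s['grip_force'])
im,d,K,D,T=grab('wrist'); np.savez('w10.npz',im=im,d=d,K=K,D=D,T=T)
P=cloud(d,K,D,T)
Q=((P[...,2]>76)&(P[...,2]<95)&(abs(P[...,0]-455)<60)&(abs(P[...,1]+100)<40)).astype(np.uint8)
n,lab,st,cen=cv2.connectedComponentsWithStats(Q)
O=np.array([455.55,-102.9]); th=np.radians(84); ex=np.array([np.cos(th),np.sin(th)]); ey=np.array([-ex[1],ex[0]])
for i in range(1,n):
    if st[i,4]>40:
        zz=np.median(P[lab==i][:,2]); c=onplane([cen[i]],zz,K,D,T)[0]; r=cv2.minAreaRect(P[lab==i][:,:2].astype(np.float32)); print(st[i],zz.round(1),c.round(1),r,'fix',(c[:2]-O)@ex,(c[:2]-O)@ey)
m=(P[...,2]>48+2)&(P[...,2]<90); q=P[m][:,:2]; fx=np.c_[(q-O)@ex,(q-O)@ey]
s2=(abs(fx[:,0]+1)<10)&(abs(fx[:,1])<40); print('plate ext',fx[s2].min(0),fx[s2].max(0))
shift(496.2,-403.2,390,176.3)
E
```

```text
17.1 [ 433.43635598 -101.29440457  389.62012144] [-3.13996747  0.00608911  3.03967411] [-0.58866592  0.27736595 -0.08650527] 0.35391214910239477 0.0
[266 196  11  20 191] 87.0 [ 432.5 -100.8   87. ] ((433.42889404296875, -101.18048095703125), (8.15897274017334, 13.522765159606934), 83.76512145996094) fix -0.3499469333816175 23.10945762308263
plate ext [ -4.67619748 -30.17122411] [ 8.95705248 29.69906677]
shift m [-0.0934 -0.294  -0.0022] turn -2.1
```

Request:
carry_out:
  series:
    - [-0.02, -0.06, 0, -2, 0.36]
    - [-0.04, -0.12, 0, -2, 0.36]
    - [-0.06, -0.18, 0, -2, 0.36]
    - [-0.08, -0.24, 0, -2, 0.36]
    - [-0.093, -0.294, 0, -2, 0.36]
    - [-0.093, -0.294, 0, -2, 0.36]
    - [-0.093, -0.294, 0, -2, 0.36]
    - [-0.093, -0.294, 0, -2, 0.36]

```text
t: 18.15
eef_pos: [496.0, -402.1, 386.3]
tcp_rot: [3.141, -0.001, 3.076]
ft_force: [0.5, 0.7, -0.4]
opening: 0.363
grip_force: 0.0
```

```bash
python3 - <<'E'
from h import *
s=env.state(); print(s['t'],s['eef_pos'],s['tcp_rot'],s['opening'])
im,d,K,D,T=grab('wrist'); np.savez('w11.npz',im=im,d=d,K=K,D=D,T=T)
P=cloud(d,K,D,T); Q=np.where(((P[...,2]>72)&(P[...,2]<95)&(abs(P[...,0]-500)<50)&(abs(P[...,1]+372)<60)),1,0).astype(np.uint8)
n,lab,st,cen=cv2.connectedComponentsWithStats(Q)
for i in range(1,n):
    if st[i,4]>40:
        zz=np.median(P[lab==i][:,2]); print(st[i],zz.round(1),onplane([cen[i]],zz,K,D,T).round(1),np.median(P[lab==i],0).round(1),cv2.minAreaRect(P[lab==i][:,:2].astype(np.float32)))
E
```

```text
18.15 [ 496.04017338 -402.11717401  386.26271835] [ 3.14074432e+00 -7.01597421e-04  3.07555793e+00] 0.3628132252997514
[260 196  16  27 381] 83.1 [[ 495.9 -404.2   83.1]] [ 495.8 -404.2   83.1] ((497.18939208984375, -404.20196533203125), (12.321694374084473, 19.482284545898438), 85.11239624023438)
[310 225  11  20 203] 80.9 [[ 521.1 -366.3   80.9]] [ 521.  -366.3   80.9] ((522.4219970703125, -366.03875732421875), (8.061802864074707, 14.73158073425293), 87.22514343261719)
```

Request:
carry_out:
  series:
    - [0, -0.002, 0.05, 0, 0.36]
    - [0, -0.002, 0.1, 0, 0.36]
    - [0, -0.002, 0.138, 0, 0.36]
    - [0, -0.002, 0.138, 0, 0.36]
    - [0, -0.002, 0.138, 0, 0]
    - [0, -0.002, 0.138, 0, 0]
    - [0, -0.002, 0.138, 0, 0]
    - [0, -0.002, 0.138, 0, 0]
    - [0, -0.002, 0.138, 0, 0]

```text
t: 19.32
eef_pos: [496.0, -405.3, 250.2]
tcp_rot: [-3.14, 0.002, 3.074]
ft_force: [-1.2, 1.5, 7.4]
opening: 0.123
grip_force: 30.0
```

Request:
carry_out:
  series:
    - [0, 0, -0.02, 0, 0]
    - [0, 0, -0.06, 0, 0]
    - [0, 0, -0.12, 0, 0]
    - [0.01, 0.06, -0.13, 0, 0]
    - [0.03, 0.12, -0.13, 2, 0]
    - [0.05, 0.18, -0.13, 2, 0]
    - [0.06, 0.24, -0.13, 2, 0]
    - [0.061, 0.287, -0.13, 2, 0]
    - [0.061, 0.287, -0.13, 2, 0]
    - [0.061, 0.287, -0.08, 2, 0]
    - [0.061, 0.287, -0.08, 2, 0]
    - [0.061, 0.287, -0.08, 2, 0]

```text
t: 20.82
eef_pos: [454.6, -115.5, 329.8]
tcp_rot: [-3.141, 0.001, 3.039]
ft_force: [0.4, -0.0, -1.0]
opening: 0.124
grip_force: 30.0
```

```bash
python3 - <<'E'
from h import *
s=env.state(); print(s['t'],s['eef_pos'],s['tcp_rot'],s['ft_force'],s['opening'],s['grip_force'])
im,d,K,D,T=grab('wrist'); np.savez('w12.npz',im=im,d=d,K=K,D=D,T=T)
P=cloud(d,K,D,T)
O=np.array([455.55,-102.9]); th=np.radians(84); ex=np.array([np.cos(th),np.sin(th)]); ey=np.array([-ex[1],ex[0]])
p=s['eef_pos'][:2]-O; print('tool in fix',p@ex,p@ey)
q=P.reshape(-1,3); f=np.c_[(q[:,:2]-O)@ex,(q[:,:2]-O)@ey,q[:,2]]
tab=f[(f[:,2]>76)&(f[:,2]<95)&(abs(f[:,0]+1)<9)&(abs(f[:,1]-22)<9)]; print('tab',len(tab),np.median(tab,0) if len(tab) else '')
w=f[(f[:,2]>95)&(f[:,2]<135)&(abs(f[:,0]+12)<25)&(abs(f[:,1])<30)]; print('wedge',len(w),np.percentile(w,[2,50,98],axis=0).round(1))
shift(454.3,-114.8,272,174)
E
```

```text
20.825 [ 454.55301284 -115.52044509  329.7709747 ] [-3.14147307e+00  5.68321788e-04  3.03885091e+00] [ 0.42872653 -0.01917519 -1.04858465] 0.12410204595796077 29.98167335987091
tool in fix -12.655522508273618 -0.3276701712861455
tab 342 [-0.83664623 22.48869023 86.99796015]
wedge 2119 [[-32.2  -6.5  98.9]
 [-19.9  13.6 121.6]
 [ -7.   20.5 132.6]]
shift m [0.0003 0.0006 0.058 ] turn 0.1
```

Request:
carry_out:
  series:
    - [0, 0.0006, 0.02, 0, 0]
    - [0, 0.0006, 0.04, 0, 0]
    - [0, 0.0006, 0.05, 0, 0]
    - [0, 0.0006, 0.056, 0, 0]
    - [0, 0.0006, 0.056, 0, 0]

```text
t: 21.5
eef_pos: [454.4, -114.3, 273.0]
tcp_rot: [-3.142, 0.0, 3.039]
ft_force: [0.3, 0.1, -1.3]
opening: 0.126
grip_force: 30.0
```

Request:
carry_out:
  series:
    - [0, 0.0007, 0, 0, 0]
    - [0, 0.0014, 0, 0, 0]
    - [0, 0.002, 0, 0, 0]
    - [0, 0.002, 0, 0, 0]

```text
t: 22.0
eef_pos: [454.6, -112.3, 272.9]
tcp_rot: [-3.141, 0.001, 3.04]
ft_force: [0.2, -1.4, 0.4]
opening: 0.123
grip_force: 30.0
```

Request:
carry_out:
  series:
    - [0, 0.0005, 0, 0, 0]
    - [0, 0.001, 0, 0, 0]
    - [0, 0.001, 0, 0, 0]

```text
t: 22.38
eef_pos: [454.9, -111.6, 272.9]
tcp_rot: [-3.141, 0.002, 3.04]
ft_force: [0.6, -6.2, 0.6]
opening: 0.127
grip_force: 30.0
```

Request:
carry_out:
  series:
    - [0, 0.0004, 0, 0, 0]
    - [0, 0.0008, 0, 0, 0]
    - [0, 0.0008, 0, 0, 0]

```text
t: 22.75
eef_pos: [455.3, -111.1, 273.1]
tcp_rot: [-3.14, 0.003, 3.04]
ft_force: [1.8, -8.6, -0.8]
opening: 0.121
grip_force: 30.0
```

Request:
carry_out:
  series:
    - [0, 0, 0.003, 0, 0]
    - [0, 0, 0.006, 0, 0]
    - [0, 0, 0.009, 0, 0]
    - [0, 0, 0.009, 0, 0]

```text
t: 23.25
eef_pos: [455.2, -111.1, 263.9]
tcp_rot: [-3.14, 0.002, 3.04]
ft_force: [2.3, -7.0, -1.9]
opening: 0.127
grip_force: 30.0
```

Request:
carry_out:
  series:
    - [0, 0, 0.001, 0, 0]
    - [0, 0, 0.002, 0, 0]
    - [0, 0, 0.002, 0, 0]

```text
t: 23.62
eef_pos: [455.1, -111.0, 262.1]
tcp_rot: [-3.14, 0.002, 3.04]
ft_force: [0.4, -7.9, 1.3]
opening: 0.127
grip_force: 30.0
```

Request:
carry_out:
  series:
    - [0, 0, 0.001, 0, 0]
    - [0, 0, 0.001, 0, 0]
    - [0, 0, 0.001, 0, 0]

```text
t: 24.0
eef_pos: [455.1, -111.0, 261.1]
tcp_rot: [-3.14, 0.002, 3.04]
ft_force: [-0.9, -8.7, 2.6]
opening: 0.125
grip_force: 30.0
```

Request:
carry_out:
  series:
    - [0, 0, 0.0007, 0, 0]
    - [0, 0, 0.0007, 0, 0]

```text
t: 24.25
eef_pos: [455.1, -111.0, 260.5]
tcp_rot: [-3.14, 0.002, 3.04]
ft_force: [0.5, -9.0, 3.8]
opening: 0.129
grip_force: 30.0
```

Request:
carry_out:
  series:
    - [0, 0, 0.0007, 0, 0]
    - [0, 0, 0.0007, 0, 0]

```text
t: 24.5
eef_pos: [455.1, -111.0, 260.2]
tcp_rot: [-3.14, 0.003, 3.04]
ft_force: [-1.1, -6.5, 11.1]
opening: 0.124
grip_force: 30.0
```

Request:
carry_out:
  series:
    - [0, 0, 0.0005, 0, 0]
    - [0, 0, 0.0005, 0, 0]
    - [0, 0, 0.0005, 0, 0]

```text
t: 24.88
eef_pos: [455.1, -111.0, 260.1]
tcp_rot: [-3.14, 0.003, 3.04]
ft_force: [-2.6, -6.1, 18.2]
opening: 0.126
grip_force: 30.0
```

Request:
carry_out:
  series:
    - [0, 0, 0, 0, 0]
    - [0, 0, 0, 0, 0]
    - [0, 0, 0, 0, 0]
    - [0, 0, 0, 0, 0]
    - [0, 0, 0, 0, 0]
    - [0, 0, 0, 0, 0]

```text
t: 25.62
eef_pos: [455.1, -111.0, 260.1]
tcp_rot: [-3.14, 0.003, 3.04]
ft_force: [-2.5, -6.7, 18.7]
opening: 0.127
grip_force: 30.0
```

```bash
python3 - <<'E'
from h import *
s=env.state(); print(s['t'],s['eef_pos'],s['tcp_rot'],s['ft_force'],s['moment'],s['opening'],s['grip_force'])
im,d,K,D,T=grab('wrist'); np.savez('w13.npz',im=im,d=d,K=K,D=D,T=T)
P=cloud(d,K,D,T).reshape(-1,3)
O=np.array([455.55,-102.9]); th=np.radians(84); ex=np.array([np.cos(th),np.sin(th)]); ey=np.array([-ex[1],ex[0]])
f=np.c_[(P[:,:2]-O)@ex,(P[:,:2]-O)@ey,P[:,2]]
for n,m in dict(tab=(f[:,2]>78)&(f[:,2]<95)&(abs(f[:,0]-2)<9)&(abs(f[:,1]-22)<9), ring=(abs(f[:,2]-60)<5)&(abs(f[:,0]-31)<28)&(abs(f[:,1])<28)).items():
    q=f[m]; print(n,len(q),np.percentile(q,[2,50,98],axis=0).round(1).tolist())
shift(455,-111,260,174)
E
```

```text
25.625 [ 455.07939588 -110.98973318  260.11877466] [-3.14023732  0.00321189  3.03957786] [-2.50194408 -6.6751528  18.69297093] [-1.41307673  0.72931825 -0.04910235] 0.12720789200288776 30.01518577337265
tab 618 [[-2.3, 13.7, 79.2], [1.5, 21.5, 87.0], [5.6, 26.9, 88.4]]
ring 5204 [[8.8, -15.1, 55.6], [30.5, 3.4, 59.3], [51.3, 23.6, 63.8]]
shift m [ 0.0001 -0.      0.0001] turn 0.2
```

```bash
python3 -c "
from cell import env
print(env.job_done())"
```

```text
the job is handed in; nothing more can be done
None
```

The job is handed in at about 26 s. The small ring stands in the V with plate_2 in front of it, and the wedge is biting about 4 mm above the floor, still gripped and pressed down with about 19 N. Plate_1 stays in the rack. The hand-in gave no verdict, so the contact forces at the end block, plate and V are inferred from the wrist force.

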